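# Roll the tube seam-up and lay it in the V-blocks

## Robot

A 6-joint arm with a two-finger parallel gripper is mounted at the origin on the work surface. World frame = base frame: x ahead of the robot, y to its left, z up, the work surface at z = 0. Lengths are in m, angles in rad, forces in N, time in s.
With the tool pointing down it reaches from about 0.325 to 0.9 m from the base axis. Payload 6.1 kg.
Tool frame: the origin (TCP) lies midway between the tips of the shut fingers; the grasp point (between the pads) lies 19 mm behind it; z points along the fingers, y is the line along which they close (so a half turn about z gives the same grasp; the last joint's range is limited). The gripper opens to 87 mm and grips with 3 to 60 N. Pads are 19 mm wide; open, the fingers measure 117 mm over their backs; the gripper's body (75 mm by 190 mm) begins 51 mm behind the grasp point.
Start: joints at [1.127, 0.22, 1.526, -0, 1.395, -0.126], TCP at [0.195, 0.594, 0.223] pointing down, gripper open.
Joint ranges: [-2.98, 2.98], [-0.91, 2.08], [0.09, 2.57], [-1.24, 4.39], [0.2, 2.65], [-2.68, 2.68]. Speed limits (rad/s): [2.57, 2.57, 3.01, 3.14, 3.14, 3.14].

## Interface

Orientations are given as a 3x3 rotation matrix whose columns are the frame's x, y, z axes.
In Python, from station import manip gives the robot as it stands. Calls block until the motion is done:
- manip.reach(position, orientation): joint-space move of the TCP to a pose.
- manip.movel(position, frame=None, rate=0.15): straight line of the TCP; frame=None keeps the orientation; rate is the mean speed in m/s.
- manip.set_joints(angles): joint-space move.
- manip.set_gripper(opening, effort=None): finger opening in m; effort is the grip in N (None keeps the last); returns when the fingers have stopped.
- manip.sleep(seconds).
- manip.inverse_kinematics(position, orientation): joint angles nearest the present ones, or None.
- manip.grab_frame(name): name is "scene" or "top" or "wrist"; returns a dict with "color" (480x640x3 uint8, blue, green, red), "K" (3x3 intrinsics, pixels), "D" ([k1, k2, p1, p2, k3] as OpenCV has them; the pictures are not rectified), "R" (3x3) and "t" (3): a world point X has camera coordinates R X + t. Camera axes: x right, y down, z forward; pixel columns grow to the right and rows downward; lengths in m; the calibration is good to about 2 mm. A picture is of the moment at which its call begins. There is no depth.
A pose or a line that the arm cannot do raises manip.MotionError and nothing moves.
- manip.sign_off(): hands the job in; it is judged then, once.
Readings, each from a call of its own:
- manip.get_clock(): time.
- manip.get_joints(): joint angles.
- manip.get_dq(): joint speeds.
- manip.get_tau(): joint torques, N m.
- manip.get_eef_pos(): TCP position.
- manip.get_eef_rot(): TCP orientation.
- manip.get_contact_force(): force on the tool from outside, world axes, zero at the start.
- manip.get_torque(): the same for the moment, N m.
- manip.get_width(): finger opening in m.
- manip.get_grasp_force(): force on a finger pad.
Only numpy, scipy, OpenCV 4.12 (cv2) and the standard library are available. Lean on these libraries where they do the work, as an engineer would, in place of code of your own. Each camera call takes 0.05 s, during which the arm holds its last target. There are 200 camera calls.

## Task

Roll the steel tube along the rubber mat, without knocking it against anything, until its yellow seam line faces straight up, and let it lie still there for a moment. Then lift it and lay it gently across both V-blocks of the blue cradle, centred end to end and with the yellow line still facing straight up, ready for the laser welder. Leave all the other things where they are.

Things in the scene. Friction and masses are not known exactly. Their poses are not given: they have to be found in the camera images.
- tube: Round steel tube with closed black ends, 40 mm in diameter, 150 mm long, about 0.35 kg, lying on the mat. Origin at its middle, on its axis (23 mm above the table while on the mat). z runs along the tube; x points out through the yellow seam line, so x straight up = seam up. A thin black line runs along the far side from it. The seam starts 57 to 180 degrees away from up, either way round.
- seam (a point): Middle of the yellow seam line on the tube's skin (line 7 mm wide, the tube's whole length, yellow mark on both ends). Axes as the tube's. The tube is smooth (friction about 0.5): pushed sideways by a finger, or between two loosely spread fingers, it rolls on the mat, 20 mm of travel per radian, slipping on the finger, and stops soon when left.
- mat: Black rubber mat fixed to the table, 200 (x) by 250 (y) by 3 mm. Origin at the centre of its underside, z up. The tube lies within 7 degrees of the mat's x, within 45 mm of its centre along y, and rolls along y. Bottle and jar stand just beyond its two y ends (either at either end): the short way round may lack room for tube and gripper; then the long way has it.
- cradle: Cradle fixed to the table: blue base plate 160 (x) by 90 (y) by 15 mm with two aluminium V-blocks 16 mm thick, centred at x = -48 and +48 mm, with flanks at 45 degrees; the V bottoms lie 30 mm and the V tops 58 mm above the table, and the V is 57 mm wide at the top. Origin at the centre of its underside, z up. A tube lying in both Vs lies along x.
- seat (a point): Where the middle of the tube's axis lies when it is seated in both V-blocks and centred: 58 mm above the centre of the cradle's underside. Axes as the cradle's.
- extractor: Fume extractor stand fixed to the table between mat and cradle: foot 70 mm in diameter, thin post, white funnel 60 mm in diameter at the top, 215 mm tall in all. Origin at the centre of its underside.
- bottle: Blue plastic bottle, 64 mm in diameter, 170 mm tall, standing. Origin at the centre of its underside. Leave alone.
- jar: Amber jar with white cap, 64 mm in diameter, 85 mm tall, standing. Origin at the centre of its underside. Leave alone.
- brush: Green-handled brush lying beyond the far edge of the mat (its +x side), about 200 mm long, 42 mm wide, 20 mm high, along its own x. Origin under its middle. Leave alone.
- cup: White cup, 68 mm in diameter, 80 mm tall, standing beside the cradle. Origin at the centre of its underside. Leave alone.
- model: Plaster dental model, 64 by 60 by 27 mm, beside the cradle. Origin at the centre of its underside. Leave alone.
- flask: Brass casting flask, a block 70 by 85 by 50 mm, behind the cradle (its +x side). Origin at the centre of its underside. Leave alone.
- bowl: Red bowl, 80 mm in diameter, 35 mm tall, near the robot. Origin at the centre of its underside. Leave alone.

How it is judged:
On the way, in this order (a step that is already met when the one before it is completed fails the run):
1. the tube lies still on the mat, yellow seam up within 17 degrees (angle between tube's own x axis and vertical below 0.3 rad and z of tube in the frame of mat below 0.026 m and y of tube in the frame of mat between -0.125 and 0.125 m and x of tube in the frame of mat between -0.06 and 0.06 m and linear speed of tube below 0.02 m/s and angular speed of tube below 0.3 rad/s), for 0.3 s.
2. the tube lies in both V-blocks, seam up (angle between tube's own x axis and vertical below 0.3 rad and angle between the z axis of tube and the x axis of cradle, either way round below 0.08 rad and x of tube in the frame of cradle between -0.02 and 0.02 m and y of tube in the frame of cradle between -0.006 and 0.006 m and z of tube in the frame of cradle between 0.053 and 0.063 m), for 0.2 s.
At the end, for the whole second after the job is handed in: The tube rests in both V-blocks of the cradle, at rest, its middle within 20 mm of the cradle's middle along the Vs, its yellow seam facing up within 17 degrees (all of step 2 and linear speed of tube below 0.02 m/s and angular speed of tube below 0.3 rad/s); the robot touches nothing.
It fails at once if one of the other things was moved more than 20 mm or tipped over (distance of any of bottle, jar, brush, cup, model, flask, bowl from where it was at the start of the episode above 0.02 m or angle between any of bottle, jar, brush, cup, model, flask, bowl's own z axis and vertical above 0.5 rad).
It fails at once if the tube was knocked against another thing (contact force between tube and bottle above 3 N or contact force between tube and jar above 3 N or contact force between tube and brush above 3 N or contact force between tube and cup above 3 N or contact force between tube and model above 3 N or contact force between tube and flask above 3 N or contact force between tube and bowl above 3 N or contact force between tube and extractor above 3 N).
It fails at once if the tube was rammed into the cradle with over 40 N (contact force between tube and cradle above 40 N).
It fails at once if the tube was dropped into the V-blocks or swung into them fast (over 0.35 m/s close above its seat) (distance between tube and seat below 0.02 m and linear speed of tube above 0.35 m/s).
It also fails if it takes over 56 s, if anything falls off the work surface, if the arm or the gripper's body presses on something with over 40 N, if the wrist force passes 120 N, or if a joint passes its speed limit or range.

## Working session

There is one attempt and no reset: what is moved stays moved. The work goes in short steps, each a Python script; the robot and the scene stay as the last script left them, time stands still between calls to the robot, and variables do not carry over. Pictures are saved under pics/ and viewed, at most 10 in all, crops included, and the job is handed in when it is done.

```bash
ls; mkdir -p pics
python3 - <<'E'
from station import manip
import cv2,numpy as np,pickle
d={}
for n in ["top","scene","wrist"]:
    f=manip.grab_frame(n); d[n]=f; cv2.imwrite(f"pics/{n}0.png",f["color"]); print(n,f["K"].tolist() if hasattr(f["K"],'tolist') else f["K"],f["D"],np.round(f["R"],3).tolist(),f["t"])
pickle.dump(d,open("f0.pkl","wb")); print(manip.get_clock())
E
```

```text
pics
top [[495.92525696138955, 0.0, 317.70374851665343], [0.0, 495.92525696138955, 240.9377925225508], [0.0, 0.0, 1.0]] [-0.03662626  0.          0.          0.          0.        ] [[-0.022, -1.0, -0.022], [-0.996, 0.024, -0.085], [0.085, 0.021, -0.996]] [0.00956735 0.55478969 1.01911224]
scene [[564.6005636254762, 0.0, 313.7457581581279], [0.0, 564.6005636254762, 241.57987320856125], [0.0, 0.0, 1.0]] [0.0249188 0.        0.        0.        0.       ] [[0.647, 0.762, 0.014], [0.535, -0.441, -0.721], [-0.543, 0.474, -0.693]] [-0.35002875 -0.26684262  1.65393614]
wrist [[407.12725610142974, 0.0, 316.9079789777145], [0.0, 407.12725610142974, 240.94562053747984], [0.0, 0.0, 1.0]] [-0.060682  0.        0.        0.        0.      ] [[0.312, 0.95, -0.002], [0.912, -0.299, 0.282], [0.267, -0.09, -0.959]] [-0.62329742 -0.0339818   0.39093647]
0.15
```

View pics/top0.png

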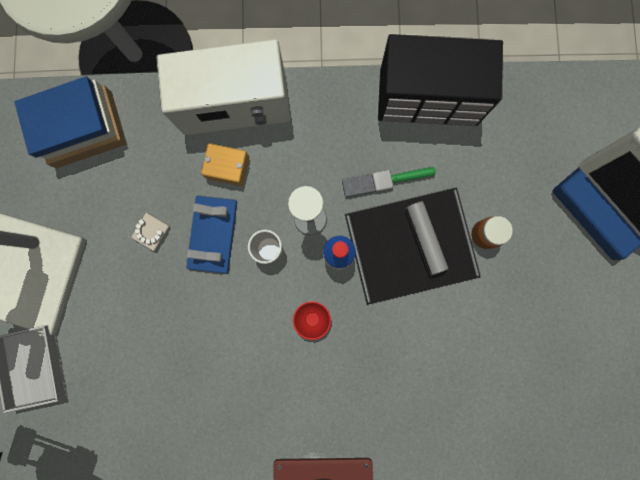

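View pics/scene0.png

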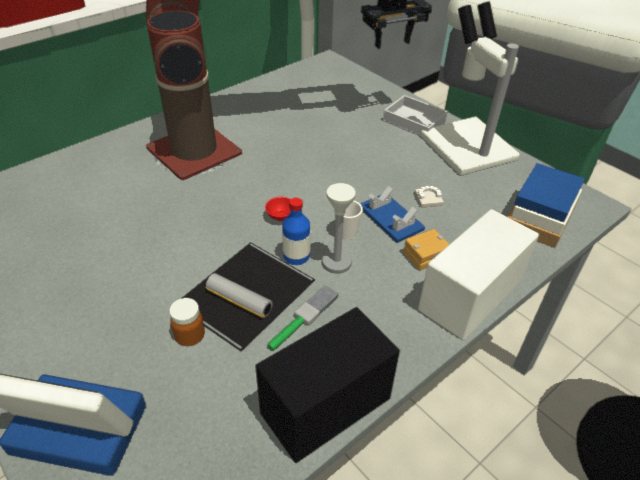

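```bash
cat > h.py <<'E'
import cv2,numpy as np
def ray(f,px):
    u=cv2.undistortPoints(np.array(px,float).reshape(-1,1,2),f["K"],np.array(f["D"]))[:,0]
    R=np.array(f["R"]);t=np.array(f["t"])
    return -R.T@t, np.c_[u,np.ones(len(u))]@R
def plane(f,px,z):
    c,d=ray(f,px); return (c+d*((z-c[2])/d[:,2])[:,None])[:,:2]
def pix(f,X):
    X=np.array(X,float).reshape(-1,3)
    return cv2.projectPoints(X,cv2.Rodrigues(np.array(f["R"]))[0],np.array(f["t"]),f["K"],np.array(f["D"]))[0][:,0]
def big(m):
    c,_=cv2.findContours(m.astype(np.uint8),cv2.RETR_EXTERNAL,cv2.CHAIN_APPROX_NONE)
    return max(c,key=cv2.contourArea)
def rect(p):
    r=cv2.minAreaRect((np.array(p)*1000).astype(np.float32)); b=cv2.boxPoints(r)
    e=[b[1]-b[0],b[2]-b[1]]; l=max(e,key=np.linalg.norm)
    return np.array(r[0])/1000, sorted(r[1]), np.degrees(np.arctan2(l[1],l[0]))
E
python3 - <<'E'
import pickle; from h import *
d=pickle.load(open("f0.pkl","rb")); f=d["top"]; im=f["color"]; hsv=cv2.cvtColor(im,cv2.COLOR_BGR2HSV); H,S,V=cv2.split(hsv)
def win(m,x0,y0,x1,y1):
    o=np.zeros_like(m); o[y0:y1,x0:x1]=m[y0:y1,x0:x1]; return o
print("campos top",-f["R"].T@f["t"],"scene",-d["scene"]["R"].T@d["scene"]["t"])
m=win(V<50,335,180,490,310); c=big(m)[:,0]; print("mat",rect(plane(f,c,.003)))
m=win((V>75)&(S<60),400,195,455,278); c=big(m)[:,0]; print("tube",rect(plane(f,c,.028)),len(c))
m=win((H>100)&(H<125)&(S>120),180,190,242,280); c=big(m)[:,0]; print("cradle",rect(plane(f,c,.015)))
for n,w,z,mm in [("bottlecap",(325,235,356,270),.17,(H<8)&(S>150)),("jarcap",(470,212,516,250),.085,(V>140)&(S<60)),("funnel",(285,183,327,223),.215,(V>160)&(S<40)),("cup",(245,228,283,266),.08,(V>150)&(S<40)),("bowl",(290,300,335,345),.035,(H<8)&(S>150)),("brush",(340,160,440,200),.02,((H>40)&(H<80)&(S>120))|(V>130)),("flask",(200,140,250,190),.05,(H>8)&(H<25)&(S>150)),("model",(128,208,172,252),.027,(V>130))]:
    c=big(win(mm,*w))[:,0]; print(n,rect(plane(f,c,z)))
f2=d["scene"]["color"]
a=cv2.resize(f2[255:335,190:290],None,fx=5,fy=5,interpolation=cv2.INTER_CUBIC)
b=cv2.resize(im[180:310,335:485],None,fx=3,fy=3,interpolation=cv2.INTER_CUBIC)[:,:300]
b=cv2.resize(im[190:290,395:455],None,fx=4,fy=4)
cv2.imwrite("pics/crop.png",np.hstack([a,b]))
E
```

```text
campos top [ 0.46577365 -0.02443153  1.0625116 ] scene [ 1.26759461 -0.63507418  0.95870462]
mat (array([ 0.54282373, -0.20354359]), [196.68878173828125, 245.55836486816406], np.float32(-77.702095))
tube (array([ 0.55714441, -0.23170825]), [36.029685974121094, 153.21319580078125], np.float32(18.289732)) 164
cradle (array([0.57599426, 0.22403061]), [88.67842864990234, 157.24526977539062], np.float32(-7.789909))
bottlecap (array([ 0.52680194, -0.04587922]), [25.223569869995117, 25.295211791992188], np.float32(-1.3497181))
jarcap (array([ 0.56345111, -0.36151218]), [55.295753479003906, 55.541358947753906], np.float32(-47.183777))
funnel (array([0.6048717 , 0.01362202]), [58.83774948120117, 59.41495895385742], np.float32(-1.28717))
cup (array([0.54351367, 0.10215048]), [65.96554565429688, 66.0976791381836], np.float32(88.722176))
bowl (array([0.39028549, 0.0130917 ]), [75.24296569824219, 75.34245300292969], np.float32(-46.33669))
brush (array([ 0.69198621, -0.18964034]), [39.34819030761719, 130.88040161132812], np.float32(-79.96064))
flask (array([0.71965845, 0.18909641]), [70.15606689453125, 84.8502426147461], np.float32(75.87876))
model (array([0.58364355, 0.35824176]), [64.38384246826172, 68.33573913574219], np.float32(-31.837774))
```

View pics/crop.png

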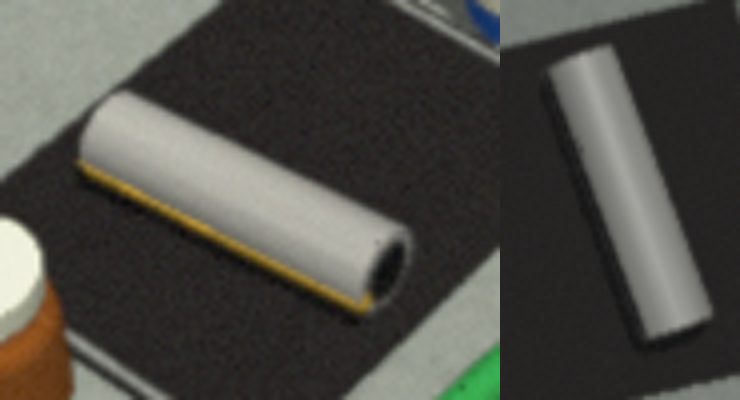

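```bash
cat >> h.py <<'E'
def tool(deg,flip=1):
    a=np.radians(deg); y=flip*np.array([-np.sin(a),np.cos(a),0]); z=np.array([0,0,-1.])
    return np.c_[np.cross(y,z),y,z]
E
python3 - <<'E'
import pickle; from h import *; from station import manip
d=pickle.load(open("f0.pkl","rb")); f=d["scene"]
a=np.radians(18.3); ax=np.array([np.cos(a),np.sin(a),0]); p=np.array([-np.sin(a),np.cos(a),0])
c=np.array([.557,-.232,.023])
for th in (80,95,110,125):
    s=c-p*.02*np.sin(np.radians(th))+np.array([0,0,.02*np.cos(np.radians(th))])
    print(th,pix(f,[s-ax*.075,s+ax*.075]).round(1).tolist())
hsv=cv2.cvtColor(f["color"],cv2.COLOR_BGR2HSV)[255:335,190:290]
m=(hsv[...,0]>12)&(hsv[...,0]<32)&(hsv[...,1]>110)&(hsv[...,2]>80); ys,xs=np.where(m); ys+=255; xs+=190
k=xs>204
ln=np.polyfit(xs[k],ys[k],1); print("yellow",xs.min(),xs.max(),len(xs),[ (x,np.polyval(ln,x).round(1)) for x in (206,235,264)])
for fl in (1,-1): print(manip.inverse_kinematics([.557,-.232,.3],tool(18.3,fl)),manip.inverse_kinematics([.576,.224,.3],tool(-7.8,fl)))
q=manip.get_eef_pos(); manip.movel([q[0],q[1],.32],rate=.25)
fl=1 if abs(manip.inverse_kinematics([.557,-.232,.3],tool(18.3,1))[5])<abs(manip.inverse_kinematics([.557,-.232,.3],tool(18.3,-1))[5]) else -1
print("flip",fl)
manip.reach([.557,-.232,.32],tool(18.3,fl)); manip.movel([.557,-.232,.2],rate=.2)
w=manip.grab_frame("wrist"); pickle.dump(w,open("w1.pkl","wb")); cv2.imwrite("pics/w1.png",w["color"]); print(manip.get_clock(),manip.get_eef_pos())
E
```

```text
80 [[204.1, 286.4], [260.2, 314.9]]
95 [[204.3, 288.0], [260.2, 316.5]]
110 [[204.9, 289.2], [260.7, 317.7]]
125 [[205.9, 289.9], [261.5, 318.3]]
yellow 190 264 323 [(206, np.float64(288.2)), (235, np.float64(302.7)), (264, np.float64(317.1))]
[-5.25300057e-01  1.30092189e-01  1.48492373e+00 -4.44089210e-16
  1.52657674e+00 -2.41549164e+00] [ 2.43366116e-01  1.65618863e-01  1.44544461e+00 -4.44089210e-16
  1.53052918e+00 -1.19129453e+00]
[-5.25300057e-01  1.30092189e-01  1.48492373e+00 -4.44089210e-16
  1.52657674e+00  7.26101016e-01] [ 2.43366116e-01  1.65618863e-01  1.44544461e+00 -4.44089210e-16
  1.53052918e+00  1.95029812e+00]
flip -1
4.6417 [ 0.55812348 -0.23248542  0.20204685]
```

View pics/w1.png

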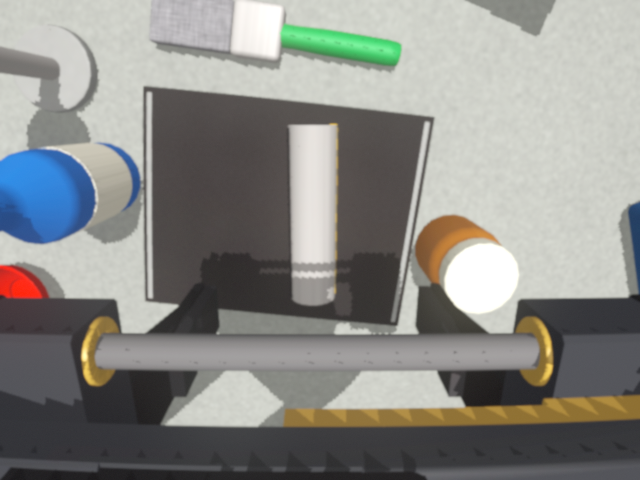

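```bash
cat >> h.py <<'E'
def line_lat(f,px,org,p):
    """rays as 2-D (lateral,z) points/directions in the tube's cross-section plane"""
    c,d=ray(f,px); return np.array([(c[:2]-org)@p,c[2]]),np.c_[d[:,:2]@p,d[:,2]]
def measure(f,rows,x0,x1,org,deg,thr=120,zc=.023):
    """rows of the wrist picture: silhouette centre (lateral, along +p from org) and seam angle from up towards +p, deg"""
    a=np.radians(deg); p=np.array([-np.sin(a),np.cos(a)])
    hsv=cv2.cvtColor(f["color"],cv2.COLOR_BGR2HSV).astype(int); out=[]
    for r in rows:
        s=hsv[r,x0:x1]; yel=(s[:,0]>10)&(s[:,0]<35)&(s[:,1]>90)&(s[:,2]>70)
        on=np.where((s[:,2]>thr)|yel)[0]
        if len(on)<5: continue
        L,Rr=on.min()+x0,on.max()+x0+1
        c,d=line_lat(f,[[L-.5,r],[Rr-.5,r]],org,p); u=d/np.linalg.norm(d,axis=1)[:,None]
        b=u.sum(0); b/=np.linalg.norm(b); lat=c[0]+b[0]*(zc-c[1])/b[1]
        y=np.where(yel)[0]+x0; ang=[np.nan]*2
        if len(y):
            c,d=line_lat(f,[[y.min()-.5,r],[y.max()+.5,r]],org,p)
            ang=[]
            for v in d/np.linalg.norm(d,axis=1)[:,None]:
                o=c-[lat,zc]; B=o@v; q=B*B-(o@o-.0004); t=-B-np.sqrt(max(q,0)); h=o+t*v
                ang.append(np.degrees(np.arctan2(h[0],h[1])))
        out.append([r,L,Rr,lat*1000,*ang])
    return np.array(out)
E
python3 - <<'E'
import pickle; from h import *
w=pickle.load(open("w1.pkl","rb"))
print(measure(w,range(135,250,10),270,355,np.array([.557,-.232]),18.3).round(1))
print(w["color"][180,284:344].tolist()[40:]); print(w["color"][180,284:300].tolist())
g=cv2.cvtColor(w["color"],cv2.COLOR_BGR2HSV); m=((g[...,2]>120)|((g[...,1]>90)&(g[...,2]>70))); o=np.zeros_like(m); o[110:250,270:355]=m[110:250,270:355]
c=big(o)[:,0]; c=c[c[:,1]<249]; print(rect(plane(w,c,.035)), plane(w,[[313,125],[313,304]],.03))
E
```

```text
[[135.  289.  338.    2.1   nan   nan]
 [145.  290.  339.    1.3 -63.9 -70.6]
 [155.  290.  338.    1.7   nan   nan]
 [165.  290.  339.    1.3 -65.6 -73.2]
 [175.  290.  338.    1.7   nan   nan]
 [185.  290.  338.    1.7 -71.4 -87. ]
 [195.  290.  338.    1.7   nan   nan]
 [205.  290.  337.    2.2   nan   nan]
 [215.  291.  338.    1.3 -63.9 -71. ]
 [225.  291.  337.    1.8   nan   nan]
 [235.  291.  338.    1.4 -65.8 -86.9]
 [245.  291.  337.    1.8   nan   nan]]
[[212, 217, 221], [212, 217, 221], [212, 217, 221], [210, 215, 219], [207, 212, 216], [202, 206, 210], [195, 199, 204], [190, 194, 199], [185, 189, 194], [180, 184, 188], [170, 175, 180], [151, 166, 176], [120, 155, 174], [90, 134, 156], [80, 103, 119], [80, 85, 94], [81, 83, 89], [81, 82, 89], [80, 83, 89], [79, 82, 88]]
[[78, 80, 86], [78, 79, 86], [77, 79, 84], [71, 74, 79], [71, 73, 78], [96, 99, 102], [136, 140, 143], [163, 167, 172], [176, 181, 186], [184, 188, 193], [190, 194, 198], [194, 199, 202], [198, 202, 206], [201, 206, 209], [204, 209, 212], [207, 211, 215]]
(array([ 0.58094922, -0.22245428]), [39.236366271972656, 101.91585540771484], np.float32(18.66148)) [[ 0.6277826  -0.20648716]
 [ 0.48108285 -0.25465926]]
```

```bash
cat > s2.py <<'E'
import pickle; from h import *; from station import manip
a=np.radians(18.4); p=np.array([-np.sin(a),np.cos(a)]); c=np.array([.5555,-.2305]); T=tool(18.4,-1)
g=lambda s,z,r: manip.movel([*(c+p*s),z],T,rate=r)
print(manip.get_eef_pos())
g(.004,.2,.1); g(.004,.06,.15); g(.004,.02,.06)
print(manip.get_eef_pos(), manip.get_contact_force())
manip.set_gripper(.05); print(manip.get_width())
g(.005+.026,.02,.025); manip.sleep(.4); print(manip.get_eef_pos(), manip.get_contact_force(),manip.get_clock())
g(.028,.02,.03); manip.set_gripper(.085); g(.028,.2,.2); manip.sleep(.3)
w=manip.grab_frame("wrist"); pickle.dump(w,open("w2.pkl","wb")); cv2.imwrite("pics/w2.png",w["color"]); print(manip.get_clock(),manip.get_eef_pos())
E
python3 s2.py
```

```text
[ 0.55812348 -0.23248542  0.20204685]
[ 0.55440638 -0.22679201  0.0200901 ] [-0.14782854  0.07843335  0.45268546]
0.05039355374902428
[ 0.54573322 -0.20112124  0.01998922] [ 0.23194689  0.06407161 -0.41212181] 9.325
11.85 [ 0.54640377 -0.20379189  0.19927918]
```

View pics/w2.png

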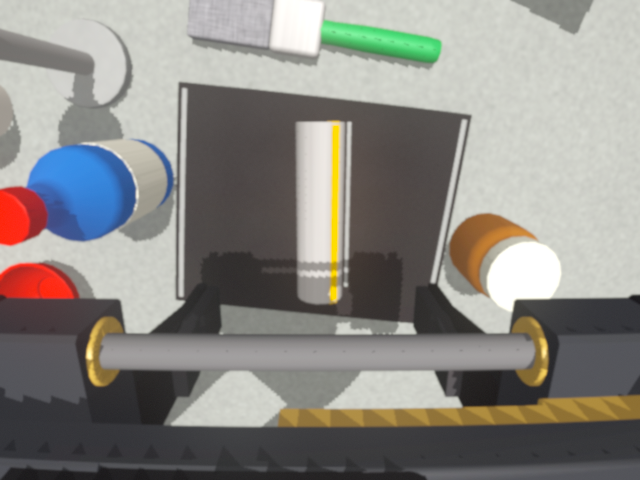

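Run:
```python
import pickle; from h import *
w=pickle.load(open("w2.pkl","rb"))
print(w["color"][180,290:356].tolist())
c=np.array([.5555,-.2305])
for x1 in (346,360): print(measure(w,range(135,250,20),280,x1,c,18.4).round(1))
```

```text
[[77, 80, 88], [76, 79, 87], [77, 79, 88], [76, 79, 88], [79, 83, 91], [95, 99, 105], [123, 128, 133], [147, 152, 157], [162, 167, 172], [171, 176, 181], [179, 183, 188], [186, 189, 194], [190, 194, 199], [193, 198, 202], [197, 202, 207], [202, 207, 211], [206, 211, 216], [209, 214, 219], [211, 215, 220], [211, 215, 220], [210, 215, 220], [211, 216, 220], [214, 219, 223], [216, 221, 226], [219, 224, 228], [221, 225, 230], [222, 227, 232], [222, 227, 232], [223, 228, 233], [224, 229, 234], [225, 230, 235], [226, 231, 236], [226, 231, 236], [227, 232, 237], [227, 232, 237], [226, 231, 236], [224, 229, 233], [222, 227, 231], [220, 225, 230], [214, 223, 230], [193, 218, 232], [148, 214, 240], [68, 216, 251], [0, 221, 255], [0, 222, 255], [0, 223, 255], [0, 222, 255], [31, 221, 255], [119, 215, 244], [164, 205, 223], [180, 194, 203], [177, 183, 188], [164, 168, 174], [142, 147, 153], [119, 124, 131], [133, 137, 142], [175, 179, 182], [198, 201, 203], [198, 201, 203], [176, 179, 182], [135, 139, 144], [96, 100, 109], [78, 83, 93], [77, 82, 92], [76, 81, 92], [75, 80, 90]]
[[135.  296.  346.   25.2 -24.4 -47. ]
 [155.  296.  346.   25.1 -24.8 -44.4]
 [175.  296.  346.   25.1 -25.1 -45.1]
 [195.  296.  346.   25.1 -22.9 -45.9]
 [215.  296.  346.   25.  -23.3 -46.8]
 [235.  297.  346.   24.5 -22.3 -42.4]]
[[135.  296.  352.   22.8 -17.  -37.2]
 [155.  296.  352.   22.7 -17.2 -34.9]
 [175.  296.  351.   23.  -18.7 -36.9]
 [195.  296.  351.   23.  -16.5 -37.5]
 [215.  296.  350.   23.3 -18.  -39.8]
 [235.  297.  350.   22.8 -17.  -35.7]]
```

```bash
sed -e 's/^g(.004,.2,.1).*/g(.028,.06,.15); g(.028,.02,.06)/' -e 's/^g(.005+.026.*rate.*//' -e 's/g(.005+.026,.02,.025)/g(.0428,.02,.025)/' -e 's/g(.028,.02,.03); /g(.040,.02,.03); /; s/g(.028,.2,.2)/g(.040,.2,.2)/' -e 's/w2/w3/g' s2.py > s3.py
cat >> s3.py <<'E'
for x1 in (344,346,360): print(measure(w,range(135,250,20),280,x1,c,18.4).round(1))
print(w["color"][180,290:356,0].tolist())
E
python3 s3.py
```

```text
[ 0.54640377 -0.20379189  0.19927918]
[ 0.54685487 -0.20403355  0.02010836] [ 0.51702484 -0.2482618  -0.16028302]
0.050331656728696626
[ 0.54198732 -0.18998873  0.01999559] [ 0.54388114 -0.1408676   0.0983124 ] 15.7667
18.2917 [ 0.54256816 -0.19242971  0.19922747]
[[135.  290.  340.   42.   24.4   1.8]
 [155.  290.  339.   42.4  21.    0.6]
 [175.  290.  339.   42.5  21.3   0.7]
 [195.  291.  339.   42.1  22.9   1.9]
 [215.  291.  338.   42.5  22.    0.7]
 [235.  291.  338.   42.5  22.3   0.7]]
[[135.  290.  340.   42.   24.4   1.8]
 [155.  290.  339.   42.4  21.    0.6]
 [175.  290.  339.   42.5  21.3   0.7]
 [195.  291.  339.   42.1  22.9   1.9]
 [215.  291.  338.   42.5  22.    0.7]
 [235.  291.  338.   42.5  22.3   0.7]]
[[135.  290.  340.   42.   24.4   1.8]
 [155.  290.  339.   42.4  21.    0.6]
 [175.  290.  360.   33.8  53.8  26.4]
 [195.  291.  360.   33.3  57.1  28.1]
 [215.  291.  360.   33.2  58.4  28.5]
 [235.  291.  360.   33.1  59.8  29. ]]
[111, 137, 157, 170, 179, 185, 190, 195, 200, 203, 205, 207, 207, 201, 176, 118, 0, 0, 0, 0, 0, 0, 0, 130, 193, 220, 228, 229, 228, 226, 223, 221, 220, 218, 216, 214, 213, 213, 211, 209, 205, 202, 199, 195, 189, 182, 171, 154, 124, 94, 80, 77, 77, 77, 78, 76, 76, 75, 77, 77, 76, 76, 75, 75, 75, 75]
```

View pics/w3.png

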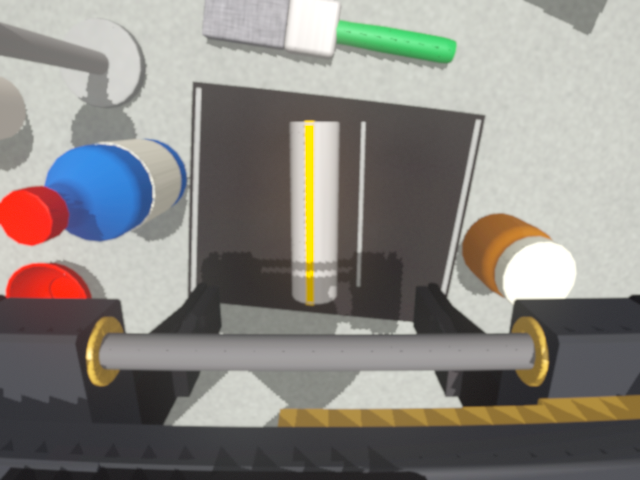

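```bash
cat > s4.py <<'E'
import pickle; from h import *; from station import manip
a=np.radians(18.4); p=np.array([-np.sin(a),np.cos(a)]); c=np.array([.5555,-.2305]); T=tool(18.4,-1)
g=lambda s,z,r: manip.movel([*(c+p*s),z],T,rate=r)
g(.0385,.06,.2); g(.0385,.02,.06)
for o in (.056,.05,.046,.043,.0415): manip.set_gripper(o,5)
manip.sleep(.6); print(manip.get_width(),manip.get_grasp_force(),(np.array(manip.get_eef_pos())[:2]-c)@p)
manip.set_gripper(.07); g(.0385,.2,.25); manip.sleep(.3)
w=manip.grab_frame("wrist"); pickle.dump(w,open("w4.pkl","wb")); cv2.imwrite("pics/w4.png",w["color"]); print(manip.get_clock(),manip.get_eef_pos())
print(measure(w,range(135,250,20),280,350,c,18.4).round(1))
for r in (140,160,180,200,220,240): print(r,w["color"][r,285:350,0].tolist()[::3])
col=w["color"][100:320,312,1]; col2=w["color"][100:320,300,1]; print(np.where(col>140)[0][[0,-1]]+100,np.where(col2>140)[0][[0,-1]]+100)
E
python3 s4.py
```

```text
0.0413704247214869 0.1357309240847826 0.0385282805246185
24.8333 [ 0.54288892 -0.19376827  0.19887662]
[[135.  293.  343.   38.4  10.9  -8.8]
 [155.  293.  343.   38.3  13.3  -8.9]
 [175.  293.  342.   38.8  10.  -10.2]
 [195.  293.  342.   38.7  10.1 -10.3]
 [215.  294.  341.   38.7  10.3 -10.4]
 [235.  294.  341.   38.7  10.4  -8.2]]
140 [74, 74, 82, 151, 177, 195, 205, 213, 218, 180, 0, 0, 151, 224, 217, 212, 209, 200, 184, 121, 77, 76]
160 [73, 75, 76, 148, 177, 196, 205, 213, 217, 174, 0, 0, 136, 222, 216, 211, 207, 197, 179, 107, 76, 74]
180 [75, 75, 76, 144, 176, 195, 206, 213, 218, 185, 0, 0, 162, 221, 215, 209, 205, 194, 174, 96, 75, 76]
200 [74, 74, 76, 139, 176, 195, 206, 214, 217, 177, 0, 0, 161, 219, 215, 208, 204, 192, 168, 88, 76, 75]
220 [73, 73, 74, 134, 177, 196, 206, 214, 219, 187, 0, 0, 163, 219, 214, 207, 202, 190, 159, 81, 75, 75]
240 [73, 72, 73, 126, 177, 197, 206, 214, 219, 158, 0, 0, 178, 219, 215, 206, 201, 186, 152, 77, 76, 74]
[120 302] [121 319]
```

```bash
cat > s5.py <<'E'
import pickle; from h import *; from station import manip
a=np.radians(18.4); p=np.array([-np.sin(a),np.cos(a)]); ax=np.array([p[1],-p[0]]); c=np.array([.5555,-.2305]); T=tool(18.4,-1)
w=pickle.load(open("w4.pkl","rb")); e=(plane(w,[[316,119.5],[316,302.5]],.043)-c)@ax
print("ends",e,"cam",(-w["R"].T@w["t"])); s=e.mean()
if abs(abs(e[0]-e[1])-.15)>.006 or abs(s)>.012: raise SystemExit("check ends")
m=c+p*.0386+ax*s; print("tube",m)
manip.movel([*m,.06],T,rate=.2); manip.movel([*m,.012],T,rate=.06)
for o in (.05,.044,.0415): manip.set_gripper(o,5)
manip.set_gripper(.03,30); print(manip.get_width(),manip.get_grasp_force(),manip.get_contact_force())
manip.movel([*m,.04],T,rate=.06); manip.movel([*m,.3],T,rate=.25); print(manip.get_width(),manip.get_contact_force())
manip.reach([.576,.224,.3],tool(-7.8,-1)); manip.sleep(.2)
w=manip.grab_frame("wrist"); pickle.dump(w,open("w5.pkl","wb")); cv2.imwrite("pics/w5.png",w["color"])
f=manip.grab_frame("scene"); pickle.dump(f,open("sc5.pkl","wb")); print(manip.get_clock(),manip.get_eef_pos(),manip.get_width())
E
python3 s5.py
```

```text
ends [ 0.07776502 -0.07205874] cam [ 0.61635188 -0.17000398  0.36031331]
tube [ 0.54602323 -0.19297279]
0.0392174146168066 29.999940991401672 [ 1.00441123  0.23591435 -0.14470076]
0.03943593072096964 [ 0.50867269  0.55279598 -4.06585789]
31.975 [0.57626353 0.22327621 0.30007684] 0.039258465956589786
```

View pics/w5.png

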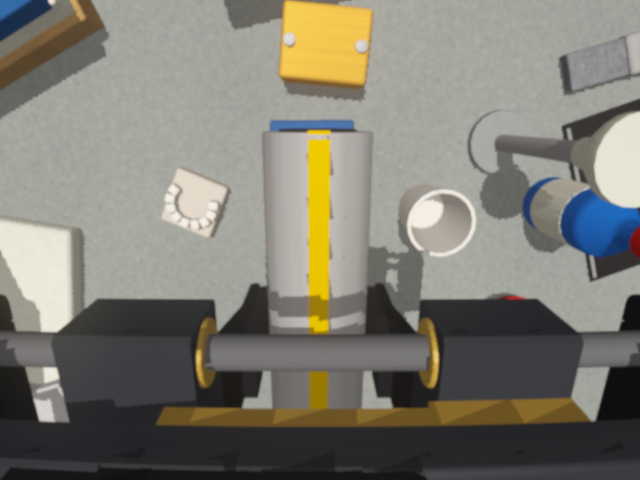

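Run:
```python
import pickle; from h import *
w=pickle.load(open("w5.pkl","rb")); H,S,V=cv2.split(cv2.cvtColor(w["color"],cv2.COLOR_BGR2HSV))
m=(H>100)&(H<125)&(S>100)&(V>60); o=np.zeros_like(m); o[110:131,255:375]=m[110:131,255:375]
ys,xs=np.where(o); print(xs.min(),xs.max(),ys.min())
for x in (275,300,325,350): print(x,np.where(o[:,x])[0][[0,-1]])
yt=lambda x: np.where(o[:,x])[0][0]-.5
P=plane(w,[[xs.min()-.5,yt(275)],[xs.max()+.5,yt(350)]],.015); e=P[1]-P[0]; print(P,np.linalg.norm(e))
u=e/np.linalg.norm(e); ax=np.array([-u[1],u[0]]); ax=ax*np.sign(ax[0]); print("yaw",np.degrees(np.arctan2(ax[1],ax[0])),"centre",P.mean(0)-ax*.08)
a=np.radians(-7.8); print("centre w/ -7.8",P.mean(0)-.08*np.array([np.cos(a),np.sin(a)]))
f=pickle.load(open("f0.pkl","rb"))["top"]; H,S,V=cv2.split(cv2.cvtColor(f["color"],cv2.COLOR_BGR2HSV))
m=((H>100)&(H<125)&(S>100)); c=big(np.where(np.indices(m.shape)[1]<242,m,0)*(np.indices(m.shape)[1]>180)*(np.indices(m.shape)[0]>190)*(np.indices(m.shape)[0]<280))[:,0]
h=cv2.convexHull(c)[:,0]; print(rect(plane(f,h,.015)))
# V-block tops: bright grey pixels, ends of each block at z=.058
m=((S<60)&(V>110))*1; m[:,:182]=0;m[:,240:]=0;m[:192]=0;m[278:]=0
n,l,st,ce=cv2.connectedComponentsWithStats(m.astype(np.uint8)); print([(st[i].tolist(),plane(f,[ce[i]],.05).round(4).tolist()) for i in range(1,n) if st[i][4]>40])
```

```text
271 352 121
275 [121 129]
300 [121 128]
325 [121 127]
350 [121 128]
[[0.66075147 0.26010222]
 [0.64882365 0.17412544]] 0.08680023077453743
yaw -7.898401361100248 centre [0.5755465  0.22810718]
centre w/ -7.8 [0.57552773 0.22797108]
(array([0.57591113, 0.22392957]), [89.48057556152344, 158.1484832763672], np.float32(-7.6568108))
[([182, 192, 58, 86, 2221], [[0.5742, 0.2234]])]
```

Run:
```python
import pickle; from h import *; from station import manip
manip.movel([.53,.315,.3],tool(-7.8,-1),rate=.3); manip.sleep(.2)
w=manip.grab_frame("wrist"); pickle.dump(w,open("w6.pkl","wb")); cv2.imwrite("pics/w6.png",w["color"]); print(manip.get_clock())
print(pix(w,[[.576,.226,.015]]))
```

```text
32.7167
[[391.66339877 141.26095571]]
```

View pics/w6.png

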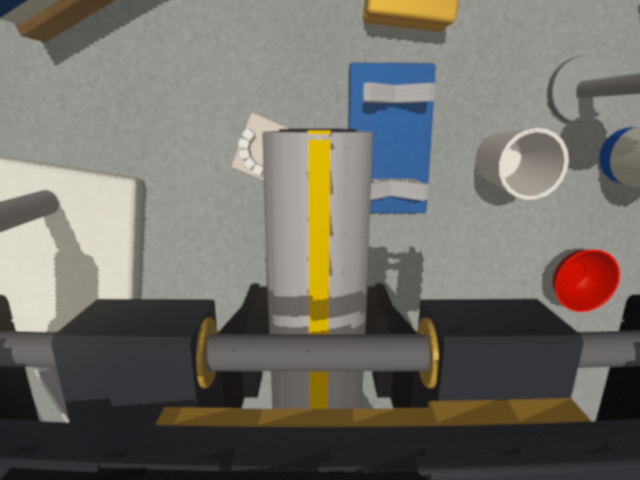

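Run:
```python
import pickle; from h import *
w=pickle.load(open("w6.pkl","rb")); H,S,V=cv2.split(cv2.cvtColor(w["color"],cv2.COLOR_BGR2HSV))
m=(H>100)&(H<125)&(S>90)&(V>50); o=np.zeros_like(m); o[50:225,340:445]=m[50:225,340:445]
a=np.radians(-7.8); ax=np.array([np.cos(a),np.sin(a)]); p=np.array([-ax[1],ax[0]]); c=np.array([.576,.226])
L=lambda px,z: ((plane(w,px,z)-c)@np.c_[ax,p]*1000).round(1)
for r in (70,75,115,120,125,130,140,150,160): 
    x=np.where(o[r])[0]; print(r,x[[0,-1]],L([[x[0]-.5,r],[x[-1]+.5,r]],.015).tolist())
for x in (380,395,410,420): 
    y=np.where(o[:,x])[0]; print("col",x,y[[0,-1]],L([[x,y[0]-.5],[x,y[-1]+.5]],.015).tolist())
g=(S<70)&(V>120); 
for r in range(84,102,3):
    x=np.where(g[r,352:436])[0]+352; x=x[:]; print("blk",r,x[[0,-1]],L([[x[0]-.5,r],[x[-1]+.5,r]],.058).tolist())
# tube yaw/position in the hand: silhouette and seam rows
v=w["R"]@np.array([*0*ax,0])
for r in (150,200,250): print([np.where((H[r,:]>20)&(H[r,:]<32)&(S[r,:]>180))[0][[0,-1]].tolist()])
```

```text
70 [350 434] [[71.9, 46.6], [72.6, -41.4]]
75 [349 434] [[67.0, 47.6], [67.7, -41.7]]
115 [349 431] [[27.0, 46.9], [27.5, -41.2]]
120 [349 431] [[21.9, 46.8], [22.4, -41.6]]
125 [349 431] [[16.8, 46.7], [17.2, -41.9]]
130 [356 430] [[11.6, 39.1], [12.0, -41.2]]
140 [373 430] [[1.3, 20.7], [1.6, -41.9]]
150 [372 429] [[-9.3, 21.4], [-9.0, -41.6]]
160 [372 428] [[-20.0, 21.0], [-19.7, -41.2]]
col 380 [ 63 212] [[79.3, 15.4], [-78.2, 9.4]]
col 395 [ 63 212] [[79.4, -0.0], [-78.2, -7.5]]
col 410 [ 63 212] [[79.6, -15.5], [-78.2, -24.4]]
col 420 [ 64 212] [[78.7, -25.9], [-78.2, -35.8]]
blk 84 [364 435] [[54.5, 36.5], [55.1, -31.4]]
blk 87 [363 435] [[51.9, 37.4], [52.4, -31.6]]
blk 90 [363 435] [[49.2, 37.3], [49.7, -31.8]]
blk 93 [363 435] [[46.5, 37.2], [47.0, -32.0]]
blk 96 [363 435] [[43.8, 37.2], [44.3, -32.2]]
blk 99 [363 435] [[41.0, 37.1], [41.5, -32.4]]
[[309, 328]]
[[309, 328]]
[[310, 327]]
```

```bash
cat > s7.py <<'E'
import pickle; from h import *; from station import manip
T=tool(-7.8,-1); a=np.radians(-7.8); ax=np.array([np.cos(a),np.sin(a)]); p=np.array([-ax[1],ax[0]]); c=np.array([.5767,.2278])
manip.movel([*c,.2],T,rate=.25); manip.movel([*c,.075],T,rate=.15); manip.movel([*c,.056],T,rate=.04); manip.sleep(.2)
F=lambda: np.array(manip.get_contact_force())
f0=np.mean([F() for _ in range(5)],0); z=.056; lat=0
while z>.0455:
    z-=.001; manip.movel([*(c+p*lat),z],T,rate=.02); manip.sleep(.05)
    d=np.mean([F() for _ in range(3)],0)-f0; fl=d[:2]@p; print(round(z,4),round(lat,4),"lat",fl.round(2),"z",d[2].round(2))
    if abs(fl)>2: lat+=.0005*np.sign(fl)
    if d[2]>6: break
print(manip.get_clock(),manip.get_eef_pos(),manip.get_width())
E
python3 s7.py
```

```text
0.055 0 lat -1.34 z 0.17
0.054 0 lat -0.79 z 0.2
0.053 0 lat -1.17 z -0.01
0.052 0 lat -1.25 z 0.93
0.051 0 lat -0.44 z 0.27
0.05 0 lat -0.5 z -0.06
0.049 0 lat -0.82 z -1.17
0.048 0 lat -0.5 z 0.62
0.047 0 lat 0.47 z 2.74
0.046 0 lat 0.43 z 10.13
38.2417 [0.57725433 0.22836876 0.04721984] 0.039101632128958
```

```bash
cat > s8.py <<'E'
import pickle; from h import *; from station import manip
T=tool(-7.8,-1); q=np.array(manip.get_eef_pos()); 
manip.movel([.5767,.2278,.047],T,rate=.02); manip.set_gripper(.038,5); manip.sleep(.2)
for o in (.042,.045,.05,.062): manip.set_gripper(o)
print(manip.get_contact_force(),manip.get_width())
manip.movel([.5767,.2278,.1],T,rate=.08); manip.movel([.5767,.2278,.235],T,rate=.25); manip.sleep(.3)
w=manip.grab_frame("wrist"); pickle.dump(w,open("w8.pkl","wb")); f=manip.grab_frame("top"); pickle.dump(f,open("t8.pkl","wb"))
cv2.imwrite("pics/w8.png",w["color"]); print(manip.get_clock())
print(measure(w,range(135,260,20),270,365,np.array([.5767,.2278]),-7.8,thr=140,zc=.058).round(1))
e=plane(w,[[315,120],[315,300]],.078); print(e)
E
python3 s8.py
```

```text
[0.72344444 0.28626818 0.31487019] 0.061989500004218906
42.4583
[[135.  270.  365.   -1.3  14.3  -5.3]
 [155.  270.  365.   -1.3  14.5  -5.4]
 [175.  270.  365.   -1.3  14.7  -5.5]
 [195.  270.  365.   -1.3  14.9  -5.6]
 [215.  270.  365.   -1.3  12.8  -5.6]
 [235.  270.  365.   -1.3  12.9  -8.1]
 [255.  274.  364.   -2.6  17.   -4.4]]
[[0.65330553 0.21755209]
 [0.50770196 0.23765806]]
```

View pics/w8.png

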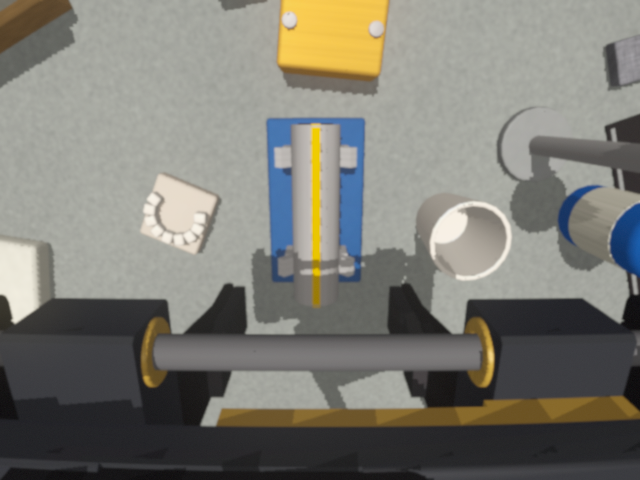

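```bash
python3 -c "
from station import manip
print(manip.sign_off(), manip.get_clock())"
```

```text
the job is handed in; nothing more can be done
the job is handed in; nothing more can be done
```

The tube lay still on the mat with its seam up and now rests in both V-blocks, seam up within about 5° and centred to about 5 mm by the last wrist picture; I handed the job in at about 42.5 s (limit 56 s), with no verdict returned.

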